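# Reset a bench supply under its push-latch flap

## Task

Reset the bench power supply: press its orange push-latch flap so that it pops open, press the green reset button underneath, then push the flap down again until it latches shut. It is all pressing and pushing with the fingers: do not lift or shove the supply, and leave everything else on the bench where it is.

Things in the scene. Friction and masses are not known exactly. Their poses are not given: they have to be found in the camera images.
- supply: bench power supply: light grey box standing loose on rubber feet, 216 (x) x 130 (y) x 66 mm high, 2.6 kg. Origin: centre of its underside, z up. On top: the orange flap, hinged along its +y side; towards +x a green display and a black dummy knob. Under the flap a well 88 (x) x 54 mm (y from -24 to +30), 23 mm deep, centred at x = -35 mm, with the green button
- flap (a joint): orange flap's angle, rad: 0 latched shut (level), 1.15 fully open (leaning back), negative pressed in past shut (stop at -0.095). Push-push latch: from shut, press to the stop (5 mm, 4 to 8 N at the mark) and let go: a spring swings it to 1.15 in 1.5 s. From open, push down past shut to the same stop and let go: it latches at 0. A press well short of the stop may change nothing
- flap_edge (a point): point on the flap's outer face, at the small black mark where it is pressed: middle of its width, 52 mm from the hinge line, 13 mm from the free edge, 79 mm above the bench when shut; moves with the flap. The flap is 100 mm (along the hinge) x 65 mm x 6 mm
- flap_hinge (a point): middle of the flap's hinge line, 76 mm above the bench, at x = -35, y = +40 mm on the supply; the line runs along the supply's x. The free edge lies towards the supply's -y and rises as the flap opens
- reset_button (a joint): travel of the green reset button in m: 0 = released, 0.006 = fully down (about 5 N); springs back
- button_top (a point): centre of the top face of the green round button, 24 mm across, in the well under the flap, level with the rim (66 mm above the bench), pressed straight down
- screwdriver: bystander: red-handled screwdriver lying on the bench, 190 mm long, origin under its middle
- tape_roll: bystander: roll of black tape, 68 mm across, 19 mm high, origin under its centre
- jar: bystander: clear screw jar with black cap, 56 mm across, 75 mm high, origin under its centre
- blue_bin: bystander: blue parts bin, 160 x 100 x 70 mm, origin under its centre
- gland: bystander: grey cable gland, 38 mm across, 42 mm high, origin under its centre
- offcut: bystander: aluminium profile offcut, 30 x 90 x 26 mm, origin under its centre
- meter: bystander: yellow hand meter lying flat, 65 x 100 x 34 mm, origin under its centre

How it is judged:
On the way, in this order (a step that is already met when the one before it is completed fails the run):
1. the flap is pressed in beyond shut (value of joint flap below -0.05 rad).
2. the flap has popped open (value of joint flap above 0.9 rad), for 0.1 s.
3. the green button is pressed while the flap stands open (value of joint reset_button above 0.004 m and value of joint flap above 0.4 rad), for 0.05 s.
4. the flap is pushed down past shut (value of joint flap below -0.04 rad).
At the end, for the whole second after the job is handed in: the flap is latched shut (within 0.03 rad of level) and at rest without being held, the button is released, and the supply stands within 20 mm of where it was (value of joint flap between -0.03 and 0.03 rad and velocity of joint flap between -0.05 and 0.05 rad/s and value of joint reset_button below 0.0015 m and distance of supply from where it was at the start of the episode below 0.02 m and linear speed of supply below 0.01 m/s); the robot touches nothing.
It fails at once if the supply is shoved more than 20 mm, lifted or tipped (distance of supply from where it was at the start of the episode above 0.02 m or height (world z) of supply above 0.008 m or angle between supply's own z axis and vertical above 0.1 rad).
It fails at once if a bystander is lifted or moved more than 20 mm (distance of any of screwdriver, tape_roll, jar, blue_bin, gland, offcut, meter from where it was at the start of the episode above 0.02 m).
It also fails if it takes over 45 s, if anything falls off the work surface, if the arm or the gripper's body presses on something with over 40 N, if the wrist force passes 120 N, or if a joint passes its speed limit or range.

## Robot

A 6-joint arm with a two-finger parallel gripper is mounted at the origin on the work surface. World frame = base frame: x ahead of the robot, y to its left, z up, the work surface at z = 0. Lengths are in m, angles in rad, forces in N, time in s.
With the tool pointing down it reaches from about 0.4 to 0.925 m from the base axis. Payload 12.5 kg.
Tool frame: the origin (TCP) lies between the finger pads; the fingertips stand 17 mm ahead of it and the grasp point (between the pads) lies 2 mm behind it; z points along the fingers, y is the line along which they close (so a half turn about z gives the same grasp; the last joint's range is limited). The gripper opens to 95 mm and grips with 3 to 60 N. Pads are 20 mm wide; open, the fingers measure 119 mm over their backs; the gripper's body (75 mm by 180 mm) begins 59 mm behind the grasp point.
Start: joints at [-1.371, 0.491, 1.559, -0, 1.092, -0.106], TCP at [0.188, -0.596, 0.232] pointing down, gripper open.
Joint ranges: [-3.1, 3.1], [-0.84, 2.19], [0.05, 2.79], [-1.13, 4.28], [0.06, 2.93], [-2.69, 2.69]. Speed limits (rad/s): [2.22, 2.22, 2.79, 3.14, 3.14, 3.14].

## Interface

Orientations are given as [roll, pitch, yaw] about the fixed x, y, z axes, in that order (R = Rz(yaw) Ry(pitch) Rx(roll)).
In Python, from station import env, imaging gives the robot as it stands.
- The arm moves only by the tool jog_arm, never from a script. Its argument "plan" is a list of rows, each an object of numbers: "x", "y", "z": the shift along the tool's x, y, z normalised to -1 to 1, where 1 is 50 mm; "rx", "ry", "rz": the turn, a rotation vector about the tool's x, y, z normalised to -1 to 1, where 1 is pi/4 rad; "fingers": the opening, from 0 (shut) to 1 (fully open). In form: [{"x": .., "y": .., "z": .., "rx": .., "ry": .., "rz": .., "fingers": ..}, ...]. A call has 1 to 20 rows; each row shifts and turns the commanded pose from where the row before left it, along the tool's axes as they then stand; what a row does not reach is not made up. A row lasts 1/12 s, in which the tool goes at most 41.7 mm and 7.16 degrees, less where a joint would pass 70% of its speed; a pose out of reach is approached as far as the arm can. A call with a number of a shift or a turn outside -1 to 1 is refused whole. A call with a gripper value outside its range is refused whole. The fingers move at their own pace and stop on an object; "newtons" is the grip in N (left out, the last holds). Time passes only in rows, so rows that do not move let the fingers close. It gives the time, the measured TCP pose, the force, the opening and the grip force at its end, in the units of the state.
- env.observe(): the state, without advancing time (a new reading comes with each control period).
- imaging.capture(name): name is "side" or "top" or "wrist"; returns the picture (384x512x3 uint8, blue, green, red); there is no depth.
- imaging.calibration(name): a dict with "K" (3x3 intrinsics, pixels), "pose" (4x4, takes a point from camera to world coordinates). Camera axes: x right, y down, z forward; pixel columns grow to the right and rows downward; lengths in m; the calibration is good to about 2 mm. A picture is of the moment at which its call begins: read the wrist's pose just before it. calibration takes no time and is no camera call; for the wrist camera it gives the pose at the moment of the call.
- env.sign_off(): hands the job in; it is judged then, once.
The state is a dict: "t": time; "joint_positions": joint angles; "qd": joint speeds; "joint_torque": joint torques, N m; "eef_pos": TCP position; "tcp_rot": TCP orientation; "wrist_force": force on the tool from outside, world axes, zero at the start; "torque": the same for the moment, N m; "gripper_width": finger opening in m; "gripper_force": force on a finger pad.
Only numpy, scipy, OpenCV 4.12 (cv2) and the standard library are available. Lean on these libraries where they do the work, as an engineer would, in place of code of your own. Each camera call takes 0.05 s, during which the arm holds its last target. There are 200 camera calls.

## Working session

There is one attempt and no reset: what is moved stays moved. The work goes in short steps, Python scripts to look and compute and a tool call to move; the robot and the scene stay as the last step left them, time stands still between calls to the robot, and variables do not carry over. Pictures are saved under pics/ and viewed, at most 10 in all, crops included, and the job is handed in when it is done.

Besides the shell and the picture viewer there is one more tool, called after "Request:" as name(argument=value, ...), one argument or row to a line, values as JSON. jog_arm: Moves the arm, as the interface text tells. Scaled input: -1 to 1 covers 50 mm each way for a shift and pi/4 rad each way for a turn. Its arguments: {"type":"object","properties":{"plan":{"type":"array"},"newtons":{"type":"number"}},"required":["plan"]}

```bash
mkdir -p pics; ls
python3 - <<'E'
from station import env, imaging
import cv2
for n in("top","side"):
    cv2.imwrite(f"pics/{n}0.png",cv2.resize(imaging.capture(n),(800,600),interpolation=cv2.INTER_CUBIC))
    c=imaging.calibration(n);print(n,c["K"],c["pose"])
s=env.observe();print(s)
E
```

```text
pics
top [[427.78784285   0.         252.55456486]
 [  0.         427.78784285 182.55926928]
 [  0.           0.           1.        ]] [[ 0.00947038 -0.99456206  0.10371409  0.51769835]
 [-0.99992404 -0.01023721 -0.00686388  0.0491112 ]
 [ 0.0078883  -0.10364121 -0.99458347  0.88245446]
 [ 0.          0.          0.          1.        ]]
side [[356.94755583   0.         256.23896397]
 [  0.         356.94755583 185.82162879]
 [  0.           0.           1.        ]] [[-0.98020786 -0.09504013  0.1736661   0.45360631]
 [-0.19769463  0.51625346 -0.83330619  0.63241812]
 [-0.0104582  -0.85114613 -0.52482462  0.46920279]
 [ 0.          0.          0.          1.        ]]
{'t': 0.1, 'joint_positions': array([-1.37057105e+00,  4.91501572e-01,  1.55938177e+00,  1.23530173e-05,
        1.09171557e+00, -1.05587056e-01]), 'qd': array([-4.76578762e-04,  3.76310636e-05, -2.16339456e-03,  1.63531110e-03,
        1.84503527e-03,  2.12206541e-04]), 'joint_torque': array([ 2.32417035e-03, -6.13625550e+01, -2.58605897e+01,  6.94131874e-02,
        4.70574468e-02, -5.34573303e-05]), 'eef_pos': array([ 0.18815985, -0.59579613,  0.23112107]), 'tcp_rot': array([-3.14059315e+00, -1.16946478e-04,  3.05806571e-01]), 'wrist_force': array([ 0.74127497, -0.33302209, -0.30331571]), 'torque': array([ 0.03231667,  0.00833779, -0.04540131]), 'gripper_force': 0.0, 'gripper_width': 0.09491147108656108}
```

View pics/top0.png

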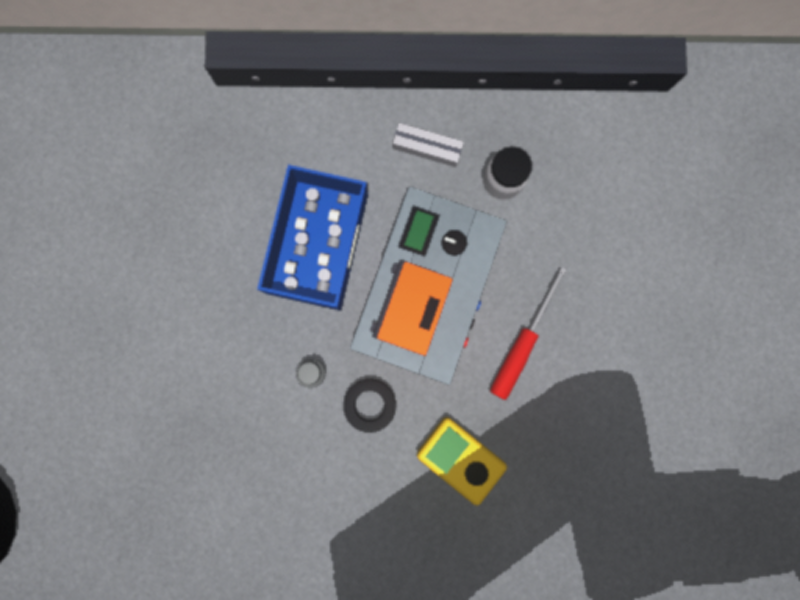

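View pics/side0.png

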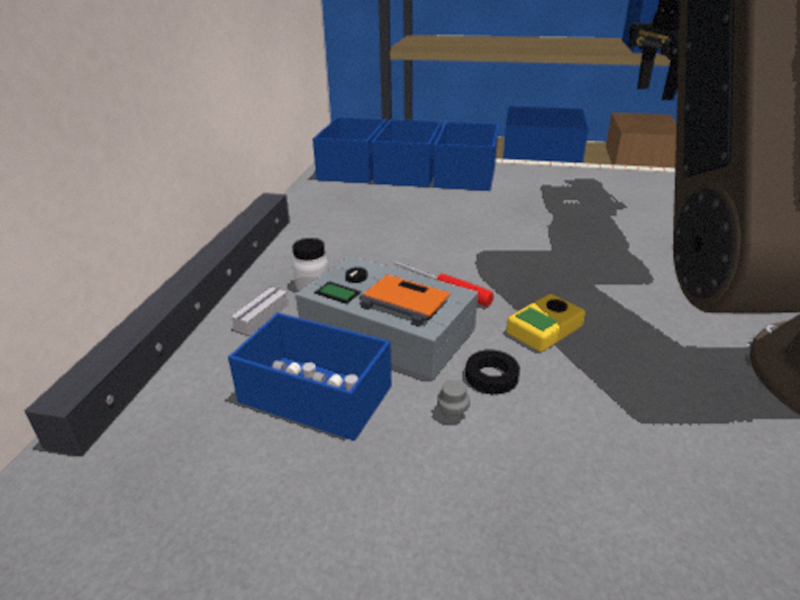

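The top view shows the supply yawed about -17°, with the hinge on the left (world +y) and the mark near (430,313). The side view agrees, with the flap shut. Next I'll compute the supply pose.

```bash
cat > h.py <<'E'
from station import env, imaging
import cv2, numpy as np
from scipy.spatial.transform import Rotation as R
def world(n,uv,z,c=None):
    c=c or imaging.calibration(n);P=c["pose"];d=P[:3,:3]@np.linalg.solve(c["K"],[uv[0],uv[1],1]);o=P[:3,3]
    return o+d*(z-o[2])/d[2]
def orange(im):
    h=cv2.cvtColor(im,cv2.COLOR_BGR2HSV);return cv2.inRange(h,(5,150,120),(20,255,255))
E
python3 - <<'E'
from h import *
for n in("top","side"):
    im=imaging.capture(n);m=orange(im)
    m=cv2.morphologyEx(m,cv2.MORPH_OPEN,np.ones((3,3)))
    k,l,s,ce=cv2.connectedComponentsWithStats(m);i=1+s[1:,4].argmax()
    pts=cv2.findContours((l==i).astype('uint8'),0,2)[0]
    c=max(pts,key=cv2.contourArea)[:,0]
    W=np.array([world(n,p,.079)[:2] for p in c],np.float32)*1000
    r=cv2.minAreaRect(W);print(n,r);print(cv2.boxPoints(r).round(1).tolist())
    hull=cv2.fillConvexPoly(np.zeros_like(m),cv2.convexHull(c),255)
    dk=((hull>0)&(im.max(2)<70)).astype('uint8')
    v,u=np.nonzero(dk);print(len(u),world(n,(u.mean(),v.mean()),.079))
E
```

```text
top ((574.7581176757812, 19.754684448242188), (61.48841857910156, 98.11473846435547), 70.76240539550781)
[[518.2999877929688, 6.900000095367432], [610.9000244140625, -25.399999618530273], [631.2000122070312, 32.599998474121094], [538.5999755859375, 64.9000015258789]]
88 [0.56885783 0.00192885 0.079     ]
side ((573.2744140625, 18.670372009277344), (59.553226470947266, 100.19328308105469), 70.70174407958984)
[[516.2000122070312, 7.099999904632568], [610.7000122070312, -26.0], [630.4000244140625, 30.200000762939453], [535.7999877929688, 63.29999923706055]]
47 [ 5.68399997e-01 -1.59354975e-04  7.90000000e-02]
```

Request:
jog_arm(
  plan=[
    {"x": 0.57, "y": -0.478, "fingers": 0},
    {"x": 0.57, "y": -0.478, "fingers": 0},
    {"x": 0.57, "y": -0.478, "fingers": 0},
    {"x": 0.57, "y": -0.478, "fingers": 0},
    {"x": 0.57, "y": -0.478, "fingers": 0},
    {"x": 0.57, "y": -0.478, "fingers": 0},
    {"x": 0.57, "y": -0.478, "fingers": 0},
    {"x": 0.57, "y": -0.478, "fingers": 0},
    {"x": 0.57, "y": -0.478, "fingers": 0},
    {"x": 0.57, "y": -0.478, "fingers": 0},
    {"x": 0.57, "y": -0.478, "fingers": 0},
    {"x": 0.57, "y": -0.478, "fingers": 0},
    {"x": 0.57, "y": -0.478, "fingers": 0},
    {"x": 0.57, "y": -0.478, "fingers": 0},
    {"x": 0.57, "y": -0.478, "fingers": 0},
    {"x": 0.57, "y": -0.478, "fingers": 0},
    {"x": 0.57, "y": -0.478, "fingers": 0},
    {"x": 0.57, "y": -0.478, "fingers": 0},
    {"x": 0.57, "y": -0.478, "fingers": 0},
  ],
)

```text
invalid input
```

Request:
jog_arm(
  plan=[
    {"rz": -0.15, "fingers": 0},
    {"rz": -0.15, "fingers": 0},
    {"rz": -0.15, "fingers": 0},
    {"rz": -0.15, "fingers": 0},
    {"rz": -0.15, "fingers": 0},
    {"rz": -0.15, "fingers": 0},
    {"rz": -0.15, "fingers": 0},
    {"rz": -0.133, "fingers": 0},
    {"fingers": 0},
    {"fingers": 0},
  ],
)

```text
invalid input
```

Request:
jog_arm(
  plan=[
    {"x": 0.57, "y": -0.478, "z": 0, "rx": 0, "ry": 0, "rz": 0, "fingers": 0},
    {"x": 0.57, "y": -0.478, "z": 0, "rx": 0, "ry": 0, "rz": 0, "fingers": 0},
  ],
)

```text
t: 0.37
eef_pos: [0.2277, -0.5331, 0.2309]
tcp_rot: [-3.141, 0.0, 0.303]
wrist_force: [1.0, -0.4, 0.1]
gripper_width: 0.0866
gripper_force: 0.0
```

Request:
jog_arm(
  plan=[
    {"x": 0.57, "y": -0.478, "z": 0, "rx": 0, "ry": 0, "rz": 0, "fingers": 0},
    {"x": 0.57, "y": -0.478, "z": 0, "rx": 0, "ry": 0, "rz": 0, "fingers": 0},
    {"x": 0.57, "y": -0.478, "z": 0, "rx": 0, "ry": 0, "rz": 0, "fingers": 0},
    {"x": 0.57, "y": -0.478, "z": 0, "rx": 0, "ry": 0, "rz": 0, "fingers": 0},
    {"x": 0.57, "y": -0.478, "z": 0, "rx": 0, "ry": 0, "rz": 0, "fingers": 0},
    {"x": 0.57, "y": -0.478, "z": 0, "rx": 0, "ry": 0, "rz": 0, "fingers": 0},
    {"x": 0.57, "y": -0.478, "z": 0, "rx": 0, "ry": 0, "rz": 0, "fingers": 0},
    {"x": 0.57, "y": -0.478, "z": 0, "rx": 0, "ry": 0, "rz": 0, "fingers": 0},
    {"x": 0.57, "y": -0.478, "z": 0, "rx": 0, "ry": 0, "rz": 0, "fingers": 0},
    {"x": 0.57, "y": -0.478, "z": 0, "rx": 0, "ry": 0, "rz": 0, "fingers": 0},
    {"x": 0.57, "y": -0.478, "z": 0, "rx": 0, "ry": 0, "rz": 0, "fingers": 0},
    {"x": 0.57, "y": -0.478, "z": 0, "rx": 0, "ry": 0, "rz": 0, "fingers": 0},
    {"x": 0.57, "y": -0.478, "z": 0, "rx": 0, "ry": 0, "rz": 0, "fingers": 0},
    {"x": 0.57, "y": -0.478, "z": 0, "rx": 0, "ry": 0, "rz": 0, "fingers": 0},
    {"x": 0.57, "y": -0.478, "z": 0, "rx": 0, "ry": 0, "rz": 0, "fingers": 0},
    {"x": 0.57, "y": -0.478, "z": 0, "rx": 0, "ry": 0, "rz": 0, "fingers": 0},
    {"x": 0.57, "y": -0.478, "z": 0, "rx": 0, "ry": 0, "rz": 0, "fingers": 0},
  ],
)

```text
t: 1.78
eef_pos: [0.5685, 0.0019, 0.2316]
tcp_rot: [3.141, 0.0, 0.306]
wrist_force: [0.7, -0.8, 0.5]
gripper_width: 0.0004
gripper_force: 0.0
```

Request:
jog_arm(
  plan=[
    {"x": 0, "y": 0, "z": 0, "rx": 0, "ry": 0, "rz": -0.15, "fingers": 0},
    {"x": 0, "y": 0, "z": 0, "rx": 0, "ry": 0, "rz": -0.15, "fingers": 0},
    {"x": 0, "y": 0, "z": 0, "rx": 0, "ry": 0, "rz": -0.15, "fingers": 0},
    {"x": 0, "y": 0, "z": 0, "rx": 0, "ry": 0, "rz": -0.15, "fingers": 0},
    {"x": 0, "y": 0, "z": 0, "rx": 0, "ry": 0, "rz": -0.15, "fingers": 0},
    {"x": 0, "y": 0, "z": 0, "rx": 0, "ry": 0, "rz": -0.15, "fingers": 0},
    {"x": 0, "y": 0, "z": 0, "rx": 0, "ry": 0, "rz": -0.15, "fingers": 0},
    {"x": 0, "y": 0, "z": 0, "rx": 0, "ry": 0, "rz": -0.133, "fingers": 0},
    {"x": 0, "y": 0, "z": 0, "rx": 0, "ry": 0, "rz": 0, "fingers": 0},
    {"x": 0, "y": 0, "z": 0, "rx": 0, "ry": 0, "rz": 0, "fingers": 0},
  ],
)

```text
t: 2.62
eef_pos: [0.5678, 0.0, 0.2315]
tcp_rot: [-3.141, 0.0, 1.232]
wrist_force: [0.5, 0.5, 0.4]
gripper_width: 0.0001
gripper_force: 0.0
```

Request:
jog_arm(
  plan=[
    {"x": 0.02, "y": 0, "z": 0.7, "rx": 0, "ry": 0, "rz": 0, "fingers": 0},
    {"x": 0, "y": 0, "z": 0.7, "rx": 0, "ry": 0, "rz": 0, "fingers": 0},
    {"x": 0, "y": 0, "z": 0.6, "rx": 0, "ry": 0, "rz": 0, "fingers": 0},
    {"x": 0, "y": 0, "z": 0.4, "rx": 0, "ry": 0, "rz": 0, "fingers": 0},
    {"x": 0, "y": 0, "z": 0.1, "rx": 0, "ry": 0, "rz": 0, "fingers": 0},
    {"x": 0, "y": 0, "z": 0.1, "rx": 0, "ry": 0, "rz": 0, "fingers": 0},
    {"x": 0, "y": 0, "z": 0, "rx": 0, "ry": 0, "rz": 0, "fingers": 0},
  ],
)

```text
t: 3.2
eef_pos: [0.5684, 0.0009, 0.1017]
tcp_rot: [3.142, 0.0, 1.233]
wrist_force: [-0.7, -0.0, 0.3]
gripper_width: 0.0004
gripper_force: 0.0
```

Request:
jog_arm(
  plan=[
    {"x": 0, "y": 0, "z": 0.06, "rx": 0, "ry": 0, "rz": 0, "fingers": 0},
    {"x": 0, "y": 0, "z": 0.05, "rx": 0, "ry": 0, "rz": 0, "fingers": 0},
    {"x": 0, "y": 0, "z": 0.04, "rx": 0, "ry": 0, "rz": 0, "fingers": 0},
    {"x": 0, "y": 0, "z": 0.04, "rx": 0, "ry": 0, "rz": 0, "fingers": 0},
    {"x": 0, "y": 0, "z": 0.02, "rx": 0, "ry": 0, "rz": 0, "fingers": 0},
    {"x": 0, "y": 0, "z": 0, "rx": 0, "ry": 0, "rz": 0, "fingers": 0},
  ],
)

```text
t: 3.7
eef_pos: [0.5687, 0.0009, 0.0922]
tcp_rot: [3.14, -0.0, 1.235]
wrist_force: [0.1, -0.5, 4.2]
gripper_width: 0.0007
gripper_force: 2.4
```

Request:
jog_arm(
  plan=[
    {"x": 0, "y": 0, "z": 0.02, "rx": 0, "ry": 0, "rz": 0, "fingers": 0},
    {"x": 0, "y": 0, "z": 0.02, "rx": 0, "ry": 0, "rz": 0, "fingers": 0},
    {"x": 0, "y": 0, "z": 0, "rx": 0, "ry": 0, "rz": 0, "fingers": 0},
  ],
)

```text
t: 3.95
eef_pos: [0.5689, 0.0009, 0.0914]
tcp_rot: [3.139, -0.0, 1.235]
wrist_force: [-5.0, 0.1, 21.2]
gripper_width: 0.0004
gripper_force: 10.6
```

Request:
jog_arm(
  plan=[
    {"x": 0, "y": 0, "z": -0.7, "rx": 0, "ry": 0, "rz": 0, "fingers": 0},
    {"x": -0.3, "y": 0, "z": -0.7, "rx": 0, "ry": 0, "rz": 0, "fingers": 0},
    {"x": -0.3, "y": 0, "z": -0.7, "rx": 0, "ry": 0, "rz": 0, "fingers": 0},
    {"x": -0.3, "y": 0, "z": -0.1, "rx": 0, "ry": 0, "rz": 0, "fingers": 0},
    {"x": -0.3, "y": 0, "z": 0, "rx": 0, "ry": 0.15, "rz": 0, "fingers": 0},
    {"x": 0, "y": 0, "z": 0, "rx": 0, "ry": 0.15, "rz": 0, "fingers": 0},
    {"x": 0, "y": 0, "z": 0, "rx": 0, "ry": 0.15, "rz": 0, "fingers": 0},
    {"x": 0, "y": 0, "z": 0, "rx": 0, "ry": 0, "rz": 0, "fingers": 0},
    {"x": 0, "y": 0, "z": 0, "rx": 0, "ry": 0, "rz": 0, "fingers": 0},
    {"x": 0, "y": 0, "z": 0, "rx": 0, "ry": 0, "rz": 0, "fingers": 0},
    {"x": 0, "y": 0, "z": 0, "rx": 0, "ry": 0, "rz": 0, "fingers": 0},
    {"x": 0, "y": 0, "z": 0, "rx": 0, "ry": 0, "rz": 0, "fingers": 0},
    {"x": 0, "y": 0, "z": 0, "rx": 0, "ry": 0, "rz": 0, "fingers": 0},
    {"x": 0, "y": 0, "z": 0, "rx": 0, "ry": 0, "rz": 0, "fingers": 0},
    {"x": 0, "y": 0, "z": 0, "rx": 0, "ry": 0, "rz": 0, "fingers": 0},
    {"x": 0, "y": 0, "z": 0, "rx": 0, "ry": 0, "rz": 0, "fingers": 0},
    {"x": 0, "y": 0, "z": 0, "rx": 0, "ry": 0, "rz": 0, "fingers": 0},
    {"x": 0, "y": 0, "z": 0, "rx": 0, "ry": 0, "rz": 0, "fingers": 0},
  ],
)

```text
t: 5.45
eef_pos: [0.5484, -0.0557, 0.1991]
tcp_rot: [3.142, -0.353, 1.235]
wrist_force: [1.1, 1.0, -0.3]
gripper_width: 0.0004
gripper_force: 0.0
```

Run:
```python
from h import *
a=R.from_euler('xyz',env.observe()["tcp_rot"]).as_matrix();print(a.round(3))
ims=[]
for n in("side","wrist","top"):
    im=imaging.capture(n);ims.append(im)
    h=cv2.cvtColor(im,cv2.COLOR_BGR2HSV);m=cv2.inRange(h,(45,100,50),(85,255,255))
    k,l,s,ce=cv2.connectedComponentsWithStats(m)
    c=imaging.calibration(n)
    for i in range(1,k):
        if s[i,4]>15: print(n,s[i],ce[i].round(1),(world(n,ce[i],.066,c)*1000).round(1))
c=cv2.resize(ims[0][130:290,150:370],None,fx=1.8,fy=1.8)
w=cv2.resize(ims[1],(400,300)); t=cv2.resize(ims[2][100:260,200:360],(300,300))
o=np.zeros((600,800,3),'uint8');o[:288,:396]=c;o[300:,:400]=w;o[:300,400:700]=t
cv2.imwrite("pics/open.png",o)
```

```text
[[ 0.309  0.944  0.114]
 [ 0.886 -0.33   0.327]
 [ 0.346  0.    -0.938]]
side [205 181  22  11 132] [215.7 186.2] [672.5   9.6  66. ]
side [331 197  25  15 187] [343.  203.7] [404.6  27.2  66. ]
wrist [242 152  26  26 492] [254.6 164.5] [570.2   8.2  66. ]
top [259 135  18  25 263] [267.7 147.1] [672.1  14.9  66. ]
top [265 193  12  13 124] [270.6 199.4] [570.8   8.7  66. ]
```

View pics/open.png

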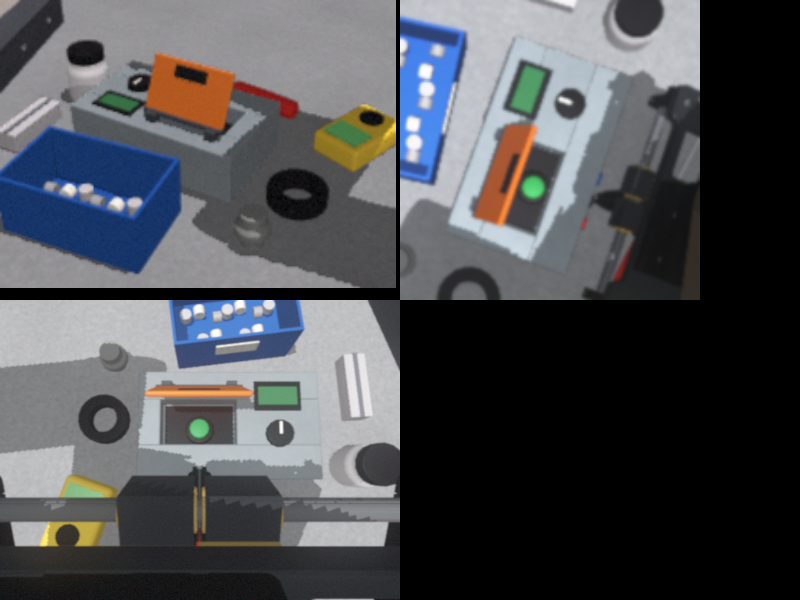

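The flap stands open, and the button is at about (570.5, 8.5) mm: the top and wrist views agree within 1 mm. Moving in with the tilted tool.

Request:
jog_arm(
  plan=[
    {"x": 0.26, "y": 0, "z": 0.6, "rx": 0, "ry": 0, "rz": 0, "fingers": 0},
    {"x": 0.26, "y": 0, "z": 0.6, "rx": 0, "ry": 0, "rz": 0, "fingers": 0},
    {"x": 0, "y": 0, "z": 0.6, "rx": 0, "ry": 0, "rz": 0, "fingers": 0},
    {"x": 0, "y": 0, "z": 0.5, "rx": 0, "ry": 0, "rz": 0, "fingers": 0},
    {"x": 0, "y": 0, "z": 0.23, "rx": 0, "ry": 0, "rz": 0, "fingers": 0},
    {"x": 0, "y": 0, "z": 0, "rx": 0, "ry": 0, "rz": 0, "fingers": 0},
  ],
)

```text
t: 6.1
eef_pos: [0.5702, 0.0094, 0.0875]
tcp_rot: [-3.138, -0.353, 1.234]
wrist_force: [0.3, 0.4, -0.1]
gripper_width: 0.0001
gripper_force: 0.0
```

Request:
jog_arm(
  plan=[
    {"x": -0.028, "y": 0, "z": 0.075, "rx": 0, "ry": 0, "rz": 0, "fingers": 0},
    {"x": -0.014, "y": 0, "z": 0.038, "rx": 0, "ry": 0, "rz": 0, "fingers": 0},
    {"x": -0.014, "y": 0, "z": 0.038, "rx": 0, "ry": 0, "rz": 0, "fingers": 0},
    {"x": 0, "y": 0, "z": 0, "rx": 0, "ry": 0, "rz": 0, "fingers": 0},
  ],
)

```text
t: 6.43
eef_pos: [0.5712, 0.0083, 0.0822]
tcp_rot: [3.14, -0.354, 1.235]
wrist_force: [-0.7, 1.3, 3.5]
gripper_width: 0.0007
gripper_force: 1.7
```

Request:
jog_arm(
  plan=[
    {"x": -0.014, "y": 0, "z": 0.038, "rx": 0, "ry": 0, "rz": 0, "fingers": 0},
    {"x": -0.007, "y": 0, "z": 0.019, "rx": 0, "ry": 0, "rz": 0, "fingers": 0},
    {"x": 0, "y": 0, "z": 0, "rx": 0, "ry": 0, "rz": 0, "fingers": 0},
  ],
)

```text
t: 6.68
eef_pos: [0.5714, 0.0084, 0.0793]
tcp_rot: [3.14, -0.354, 1.235]
wrist_force: [-1.7, -0.4, 11.3]
gripper_width: 0.0004
gripper_force: 5.6
```

Button is bottomed at 11 N. Next: retreat along the tool axis, untilt, move behind the flap.

Request:
jog_arm(
  plan=[
    {"x": 0, "y": 0, "z": -0.5, "rx": 0, "ry": 0, "rz": 0, "fingers": 0},
    {"x": 0, "y": 0, "z": -0.7, "rx": 0, "ry": 0, "rz": 0, "fingers": 0},
    {"x": 0, "y": 0, "z": -0.7, "rx": 0, "ry": 0, "rz": 0, "fingers": 0},
    {"x": 0, "y": 0, "z": -0.7, "rx": 0, "ry": 0, "rz": 0, "fingers": 0},
    {"x": 0, "y": 0, "z": -0.4, "rx": 0, "ry": 0, "rz": 0, "fingers": 0},
    {"x": 0, "y": 0, "z": 0, "rx": 0, "ry": -0.15, "rz": 0, "fingers": 0},
    {"x": 0, "y": 0, "z": 0, "rx": 0, "ry": -0.15, "rz": 0, "fingers": 0},
    {"x": 0, "y": 0, "z": 0, "rx": 0, "ry": -0.15, "rz": 0, "fingers": 0},
    {"x": 0, "y": 0, "z": 0, "rx": 0, "ry": 0, "rz": 0, "fingers": 0},
    {"x": 0.6, "y": 0, "z": 0, "rx": 0, "ry": 0, "rz": 0, "fingers": 0},
    {"x": 0.7, "y": 0, "z": 0, "rx": 0, "ry": 0, "rz": 0, "fingers": 0},
    {"x": 0.6, "y": 0, "z": 0, "rx": 0, "ry": 0, "rz": 0, "fingers": 0},
    {"x": 0, "y": 0, "z": 0, "rx": 0, "ry": 0, "rz": 0, "fingers": 0},
    {"x": 0, "y": 0, "z": 0, "rx": 0, "ry": 0, "rz": 0, "fingers": 0},
  ],
)

```text
t: 7.85
eef_pos: [0.585, 0.0504, 0.2185]
tcp_rot: [-3.14, -0.002, 1.237]
wrist_force: [0.8, 0.1, -0.2]
gripper_width: 0.0005
gripper_force: 0.0
```

Run:
```python
from h import *
s=env.observe();p=s["eef_pos"]*1000;d=p[:2]-[568.3,1.0]
print(s["t"],"u",d@[.330,.944]-12,"ex",d@[.944,-.33],"tip z",p[2]-17,s["tcp_rot"],s["wrist_force"])
cv2.imwrite("pics/pre.png",cv2.resize(imaging.capture("side"),(800,600))[150:500,200:650])
```

```text
7.85 u 40.09809029878208 ex -0.5281283007201726 tip z 201.53508800975072 [-3.14027235e+00 -2.21504291e-03  1.23725044e+00] [ 0.82761404  0.08795414 -0.16347005]
```

View pics/pre.png

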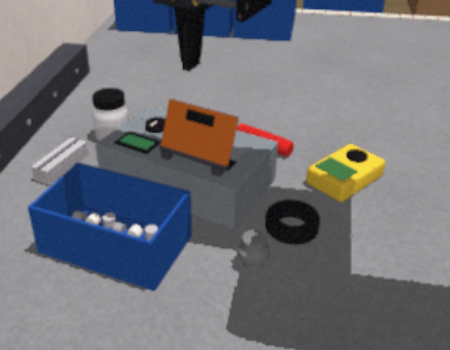

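The flap is still open and the finger is above the hinge side at (190,60). Lowering behind the flap and following its arc.

Request:
jog_arm(
  plan=[
    {"x": 0, "y": 0, "z": 0.6, "rx": 0, "ry": 0, "rz": 0, "fingers": 0},
    {"x": 0, "y": 0, "z": 0.6, "rx": 0, "ry": 0, "rz": 0, "fingers": 0},
    {"x": 0, "y": 0, "z": 0.39, "rx": 0, "ry": 0, "rz": 0, "fingers": 0},
    {"x": 0, "y": 0, "z": 0, "rx": 0, "ry": 0, "rz": 0, "fingers": 0},
    {"x": -0.14, "y": 0, "z": 0.02, "rx": 0, "ry": 0, "rz": 0, "fingers": 0},
    {"x": -0.118, "y": 0, "z": 0.039, "rx": 0, "ry": 0, "rz": 0, "fingers": 0},
    {"x": -0.118, "y": 0, "z": 0.039, "rx": 0, "ry": 0, "rz": 0, "fingers": 0},
    {"x": -0.108, "y": 0, "z": 0.072, "rx": 0, "ry": 0, "rz": 0, "fingers": 0},
    {"x": -0.108, "y": 0, "z": 0.072, "rx": 0, "ry": 0, "rz": 0, "fingers": 0},
    {"x": -0.1, "y": 0, "z": 0.097, "rx": 0, "ry": 0, "rz": 0, "fingers": 0},
    {"x": -0.1, "y": 0, "z": 0.097, "rx": 0, "ry": 0, "rz": 0, "fingers": 0},
    {"x": -0.067, "y": 0, "z": 0.098, "rx": 0, "ry": 0, "rz": 0, "fingers": 0},
    {"x": -0.067, "y": 0, "z": 0.098, "rx": 0, "ry": 0, "rz": 0, "fingers": 0},
    {"x": 0, "y": 0, "z": 0, "rx": 0, "ry": 0, "rz": 0, "fingers": 0},
  ],
)

```text
t: 9.07
eef_pos: [0.5701, 0.0044, 0.1093]
tcp_rot: [3.14, -0.001, 1.234]
wrist_force: [-0.4, 0.2, 3.1]
gripper_width: 0.0004
gripper_force: 1.6
```

Run:
```python
from h import *
s=env.observe();p=s["eef_pos"]*1000;d=p[:2]-[568.3,1.0]
print(s["t"],"u",d@[.330,.944]-12,"ex",d@[.944,-.33],"tip z",p[2]-17,s["wrist_force"])
cv2.imwrite("pics/mid.png",cv2.resize(imaging.capture("side"),(800,600))[150:500,200:650])
```

```text
9.0667 u -8.154307126418864 ex 0.5870745665362005 tip z 92.26181626705015 [-0.38180281  0.18941256  3.12087615]
```

View pics/mid.png

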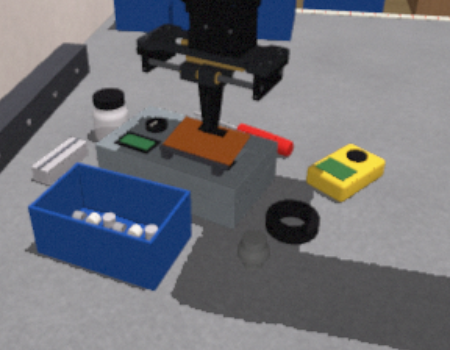

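The flap is nearly down under the finger. Continuing to the stop.

Request:
jog_arm(
  plan=[
    {"x": -0.04, "y": 0, "z": 0.1, "rx": 0, "ry": 0, "rz": 0, "fingers": 0},
    {"x": -0.04, "y": 0, "z": 0.1, "rx": 0, "ry": 0, "rz": 0, "fingers": 0},
    {"x": 0, "y": 0, "z": 0.06, "rx": 0, "ry": 0, "rz": 0, "fingers": 0},
    {"x": 0, "y": 0, "z": 0.05, "rx": 0, "ry": 0, "rz": 0, "fingers": 0},
    {"x": 0, "y": 0, "z": 0.02, "rx": 0, "ry": 0, "rz": 0, "fingers": 0},
    {"x": 0, "y": 0, "z": 0, "rx": 0, "ry": 0, "rz": 0, "fingers": 0},
  ],
)

```text
t: 9.62
eef_pos: [0.5691, 0.0014, 0.0923]
tcp_rot: [3.14, -0.0, 1.235]
wrist_force: [0.7, -1.8, 4.9]
gripper_width: 0.0006
gripper_force: 2.6
```

Request:
jog_arm(
  plan=[
    {"x": 0, "y": 0, "z": 0.02, "rx": 0, "ry": 0, "rz": 0, "fingers": 0},
    {"x": 0, "y": 0, "z": 0.015, "rx": 0, "ry": 0, "rz": 0, "fingers": 0},
    {"x": 0, "y": 0, "z": 0, "rx": 0, "ry": 0, "rz": 0, "fingers": 0},
  ],
)

```text
t: 9.87
eef_pos: [0.5693, 0.0013, 0.0916]
tcp_rot: [3.139, -0.0, 1.235]
wrist_force: [-2.8, -2.1, 17.3]
gripper_width: 0.0008
gripper_force: 8.9
```

At the stop (17 N); letting go.

Request:
jog_arm(
  plan=[
    {"x": 0, "y": 0, "z": -0.5, "rx": 0, "ry": 0, "rz": 0, "fingers": 0},
    {"x": 0, "y": 0, "z": -0.7, "rx": 0, "ry": 0, "rz": 0, "fingers": 0},
    {"x": 0, "y": 0, "z": -0.7, "rx": 0, "ry": 0, "rz": 0, "fingers": 0},
    {"x": -0.6, "y": 0, "z": -0.4, "rx": 0, "ry": 0, "rz": 0, "fingers": 0},
    {"x": -0.7, "y": 0, "z": 0, "rx": 0, "ry": 0, "rz": 0, "fingers": 0},
    {"x": -0.6, "y": 0, "z": 0, "rx": 0, "ry": 0, "rz": 0, "fingers": 0},
    {"x": 0, "y": 0, "z": 0, "rx": 0, "ry": 0, "rz": 0, "fingers": 0},
    {"x": 0, "y": 0, "z": 0, "rx": 0, "ry": 0, "rz": 0, "fingers": 0},
    {"x": 0, "y": 0, "z": 0, "rx": 0, "ry": 0, "rz": 0, "fingers": 0},
    {"x": 0, "y": 0, "z": 0, "rx": 0, "ry": 0, "rz": 0, "fingers": 0},
    {"x": 0, "y": 0, "z": 0, "rx": 0, "ry": 0, "rz": 0, "fingers": 0},
    {"x": 0, "y": 0, "z": 0, "rx": 0, "ry": 0, "rz": 0, "fingers": 0},
    {"x": 0, "y": 0, "z": 0, "rx": 0, "ry": 0, "rz": 0, "fingers": 0},
    {"x": 0, "y": 0, "z": 0, "rx": 0, "ry": 0, "rz": 0, "fingers": 0},
  ],
)

```text
t: 11.03
eef_pos: [0.5373, -0.0874, 0.2046]
tcp_rot: [-3.141, 0.0, 1.236]
wrist_force: [-1.5, 0.2, -0.2]
gripper_width: 0.0005
gripper_force: 0.0
```

Run:
```python
from h import *
cv2.imwrite("pics/end.png",cv2.resize(imaging.capture("side"),(800,600))[150:500,200:650])
```

```text
(no output)
```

View pics/end.png

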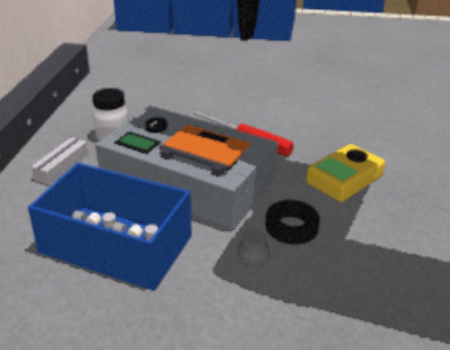

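The flap lies level and latched at about (205,145), and the finger is well clear. Handing in.

```bash
python3 -c "
from station import env
print(env.sign_off())"
```

```text
the job is handed in; nothing more can be done
None
```

I pressed the flap open, pushed the green button fully down, and pushed the flap shut again. The last picture shows it level, with the supply and the other items looking unmoved, and I handed the job in at about 11 s (no verdict was returned).

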